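Close the packed carton and zero the kitchen scale on it

TASK

The carton of honey jars on the kitchen scale is the reference for the next ones: fold its short flap, on the dial's side, down first, then fold the long flap down over it, leaving the carton standing in its place on the weighing plate. When it is shut and you have let go of it, turn the bezel of the dial until its zero bar stands right in front of the tip of the scale's pointer, in line with it, and leave it there, without disturbing the other kitchen things.

Things in the scene. Friction and masses are not known exactly. Their poses are not given: they have to be found in the camera images.
- scale: kitchen scale, white, 190 x 290 x 107 mm, does not slide. Origin: centre of its underside; x across it (away from the robot at yaw 0), y along its length, z up. At y = +62 mm stands a round drum (radius 81 mm) with the dial on top; at y = -84 mm the sprung weighing plate, 172 x 108 mm, top at z = 42 mm with a rim 8 mm high.
- dial_axis (a point): point on the vertical axis of the dial, level with the top face of the bezel (87 mm above the scale's underside); axes parallel to the scale's. A clear window of radius 58 mm covers the pointer; around it turns the steel bezel ring, radius 59 to 77 mm. On the ring stand four black lugs, 20 mm high; any of them can be pushed sideways to turn it.
- bezel (a joint): angle of the bezel, rad, anticlockwise positive seen from above, stops at -2.4 and 2.4. At 0 the zero bar points along the scale's +x. It turns stiffly (0.08 N m, about 1.2 N at a lug) and stays where it is left.
- zero_bar (a point): middle of the top of the zero bar, the one bar-shaped lug: 30 mm long radially (radius 46 to 76 mm), 10 mm thick. This point is 61 mm from the dial axis, 20 mm above the bezel's face; its x axis points outward along the bar. The other three lugs are round posts 14 mm across, at radius 68 mm, 90, 180 and 270 degrees from the bar.
- needle (a joint): angle of the scale's black pointer, rad, measured like the bezel's: at 0 it points along the scale's +x. The dial reads zero when both angles are equal. The pointer turns clockwise with load, about 1.8 rad per kg, so it swings while the carton is pressed and comes back when let go; where it rests depends on the carton's weight.
- pointer (a point): tip of the pointer's long slim end, 44 mm from the dial axis, under the clear window (a short, wider tail of 18 mm lies opposite); its x axis points outward along the pointer.
- carton: open cardboard carton with two honey jars in it, 0.75 to 1.12 kg, loose in the rim of the weighing plate with about 10 mm play. 82 mm (x) by 146 mm (y), walls 92 mm high, 4 mm thick. Origin: centre of its underside; z up; its +x points along the scale's -y, away from the dial: the short flap is hinged on its -x side (towards the dial), the long one on its +x side.
- inner_fold (a point): middle of the fold (hinge line, along the carton's y) of the short flap, 41 mm to -x of the carton's centre, 94 mm above its underside; axes parallel to the carton's.
- inner_flap (a joint): angle of the short flap (47 mm long from its fold, 138 mm wide, 3 mm thick): 0 is folded flat over the carton, pi/2 is upright, more leans out towards the dial; stops at 0 and 2.3. Folds easily (0.015 N m) and stays where it is left.
- inner_edge (a point): middle of the free edge of the short flap
- outer_fold (a point): middle of the fold (hinge line, along the carton's y) of the long flap, 41 mm to +x of the carton's centre, 98 mm above its underside; axes parallel to the carton's.
- outer_flap (a joint): angle of the long flap (80 mm long from its fold, 146 mm wide, 3 mm thick): 0 is folded flat over the carton and the short flap, pi/2 is upright, more leans out, away from the dial; stops at 0 and 2.3. Folds easily (0.025 N m) and stays where it is left.
- outer_edge (a point): middle of the free edge of the long flap
- salt_shaker: salt shaker, 44 mm across, 90 mm high, bystander; origin at the centre of its underside
- cocoa_tin: small tin, 58 mm across, 72 mm high, bystander; origin at the centre of its underside
- tumbler: glass tumbler, 81 mm across, 92 mm high, bystander; origin at the centre of its underside
- mug: mug, 90 mm across without its handle, 105 mm high, bystander; origin at the centre of its underside

How it is judged:
By the outcome, as a careful person would: the job done as asked, in the order asked, and still so for the second after the job is handed in, with the robot touching nothing.
It also fails if it takes over 51 s, if anything falls off the work surface, if the arm or the gripper's body presses on something with over 40 N, if the wrist force passes 120 N, or if a joint passes its speed limit or range.

ROBOT

A 6-joint arm with a two-finger parallel gripper is mounted at the origin on a cart in front of the work surface, level with it; the furniture and walls round the work are solid. World frame = base frame: x ahead of the robot, y to its left, z up, the work surface at z = 0. Lengths are in m, angles in rad, forces in N, time in s.
With the tool pointing down it reaches from about 0.375 to 0.9 m from the base axis. Payload 3.1 kg.
Tool frame: the origin (TCP) lies midway between the tips of the shut fingers; the grasp point (between the pads) lies 19 mm behind it (grip_depth is the distance from the TCP to the grasp point, in m); y points along the fingers, z is the direction in which the jaws open and shut, and the axes are right-handed (so a half turn about y gives the same grasp; the last joint's range is limited). The gripper opens to 85 mm and grips with 20 to 120 N. Pads are 22 mm wide; open, the fingers measure 114 mm over their backs; the gripper's body (76 mm by 85 mm) begins 54 mm behind the grasp point. The pads swing forward as they close: fully open they stand 13 mm farther back than shut.
Start: joints at [1.091, 0.527, 1.433, -0, 1.181, -0.178], TCP at [0.186, 0.597, 0.231] pointing down, gripper open.
Joint ranges: [-3.08, 3.08], [-0.75, 2.2], [0.22, 2.44], [-1.43, 4.57], [0, 2.65], [-2.85, 2.85]. Speed limits (rad/s): [2.79, 2.79, 3.14, 3.14, 3.14, 3.14].

INTERFACE

Orientations are given as a unit quaternion [x, y, z, w].
In Python, from station import sense, snapshot, camera_model, sign_off, grip_depth gives the robot as it stands.
- The arm moves only by the tool play_rows, never from a script. Its argument "deltas" is a list of rows, each a list of 6 numbers: the shift along the tool's x, y, z in m, then the turn, a rotation vector about the tool's x, y, z in rad. A call has 1 to 12 rows; each row is the pose to reach, as a shift and turn from the pose commanded when the call began, along the tool's axes at that moment; what a row does not reach only later rows make up. A row lasts 1/10 s, in which the tool goes at most 50 mm and 8.59 degrees, less where a joint would pass 70% of its speed; a pose out of reach is approached as far as the arm can. A call with a gripper value outside its range is refused whole. "gripper" is the finger opening in m, from 0 to 0.0854, set as the call begins (left out, the last holds). The fingers move at their own pace and stop on an object; "force" is the grip in N (left out, the last holds). Time passes only in rows, so rows that repeat a pose let the fingers close. It gives the time, the measured TCP pose, the force and the opening at its end, in the units of the state.
- sense(): the state, without advancing time (a new reading comes with each control period).
- snapshot(name): name is "scene" or "top" or "wrist"; returns the picture (480x640x3 uint8, red, green, blue); there is no depth.
- camera_model(name): a dict with "fx", "fy", "cx", "cy" (pixels), "distortion" ([k1, k2, p1, p2, k3] as OpenCV has them; the pictures are not rectified), "camera_from_world" (4x4, takes a point from world to camera coordinates). Camera axes: x right, y up, looking along -z (the intrinsics and any distortion apply to the point x, -y, -z); pixel columns grow to the right and rows downward; lengths in m; the calibration is good to about 2 mm. A picture is of the moment at which its call begins: read the wrist's pose just before it. camera_model takes no time and is no camera call; for the wrist camera it gives the pose at the moment of the call.
- sign_off(): hands the job in, once; it reports no verdict.
The state is a dict: "t": time; "q": joint angles; "qd": joint speeds; "tau": joint torques, N m; "tcp_pos": TCP position; "tool_rot": TCP orientation; "force": force on the tool from outside, world axes, zero at the start; "ft_torque": the same for the moment, N m; "finger_gap": opening from 0.0 (shut) to 1.0 (fully open).
Only numpy, scipy, OpenCV 4.12 (cv2) and the standard library are available. Lean on these libraries where they do the work, as an engineer would, in place of code of your own. Each camera call takes 0.05 s, during which the arm holds its last target.

## Working session

There is one attempt and no reset: what is moved stays moved. The work goes in short steps, Python scripts to look and compute and a tool call to move; the robot and the scene stay as the last step left them, time stands still between calls to the robot, and variables do not carry over. Pictures are saved under pics/ and viewed, and the job is handed in when it is done.

Besides the shell and the picture viewer there is one more tool, called after "Request:" as a command line: name --pt "numbers of a row" for each row, then --argument value for the rest. play_rows: Moves the arm, as the interface text tells. Its arguments: {"type":"object","properties":{"deltas":{"type":"array"},"gripper":{"type":"number"},"force":{"type":"number"}},"required":["deltas"]}

```bash
ls; mkdir -p pics; python3 - <<'E'
from station import sense,snapshot,camera_model,grip_depth
import cv2
s=sense();print(s, grip_depth)
for n in("scene","top","wrist"):
    m=camera_model(n);print(n,m)
    cv2.imwrite(f"pics/{n}0.png",cv2.cvtColor(snapshot(n),cv2.COLOR_RGB2BGR))
E
```

```text
pics
{'t': 0.0, 'q': array([ 1.09048697e+00,  5.28465766e-01,  1.43392283e+00,  9.71204410e-06,
        1.18136275e+00, -1.78515402e-01]), 'qd': array([-0.00121188, -0.00027409, -0.00040002,  0.00042528,  0.00097148,
       -0.00146703]), 'tau': array([ 3.75167465e-04, -4.42340076e+01, -1.78033018e+01, -8.66551272e-05,
        8.35865038e-03,  1.36540831e-05]), 'tcp_pos': array([0.1854133 , 0.59611451, 0.23032732]), 'tool_rot': array([ 0.69979222, -0.10654694,  0.10604715, -0.69834992]), 'force': array([ 0.51038566, -0.50231163, -0.15655236]), 'ft_torque': array([ 0.03598285, -0.03165155,  0.02385852]), 'finger_gap': 1.0000918912202506} 0.0187
scene {'fx': 604.2876572186825, 'fy': 604.2876572186825, 'cx': 318.96902891785265, 'cy': 240.053312093466, 'distortion': array([-0.20403141,  0.        ,  0.        ,  0.        ,  0.        ]), 'camera_from_world': array([[ 0.56597284, -0.82433749,  0.01193521, -0.36410463],
       [ 0.53501066,  0.37826468,  0.75543327, -0.32217444],
       [-0.62724663, -0.42116925,  0.65511688, -0.96857855],
       [ 0.        ,  0.        ,  0.        ,  1
[... 325 characters left out ...]
e-01, -2.12309714e-02,  1.01204828e-01,
        -5.26585225e-01],
       [-1.01185387e-01,  1.99074092e-03,  9.94865596e-01,
        -1.20429296e+00],
       [ 0.00000000e+00,  0.00000000e+00,  0.00000000e+00,
         1.00000000e+00]])}
wrist {'fx': 415.0049848884769, 'fy': 415.0049848884769, 'cx': 315.09691557621403, 'cy': 242.4725516544874, 'distortion': array([-0.07147982,  0.        ,  0.        ,  0.        ,  0.        ]), 'camera_from_world': array([[ 0.29638776,  0.95506591, -0.00184277, -0.6237709 ],
       [-0.90523974,  0.28030897, -0.31932413,  0.04119419],
       [-0.30445904,  0.09631191,  0.94764377, -0.3807076 ],
       [ 0.        ,  0.        ,  0.        ,  1.        ]])}
```

View pics/scene0.png

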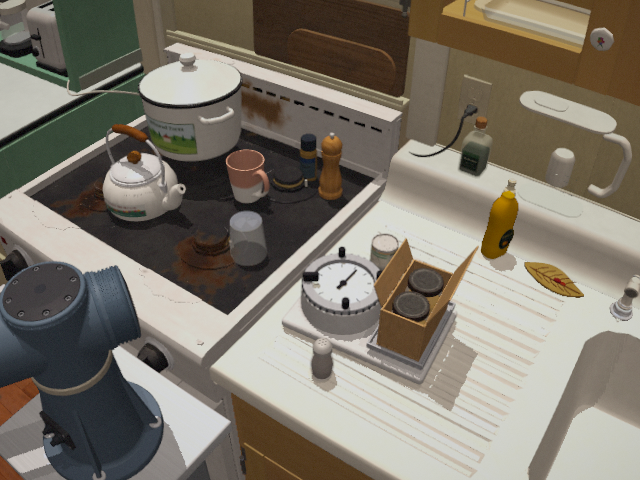

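View pics/top0.png

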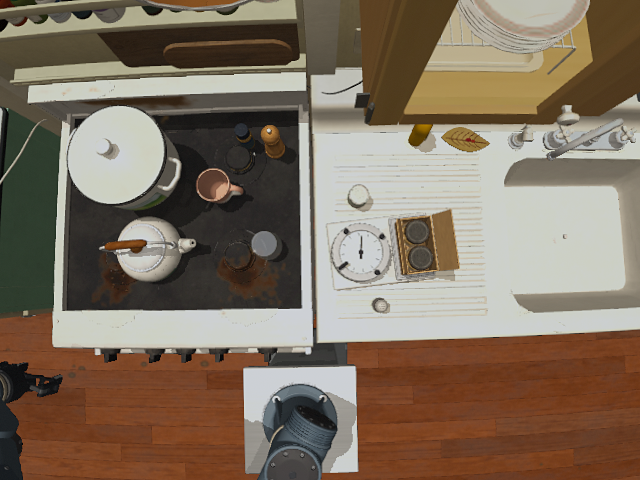

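View pics/wrist0.png

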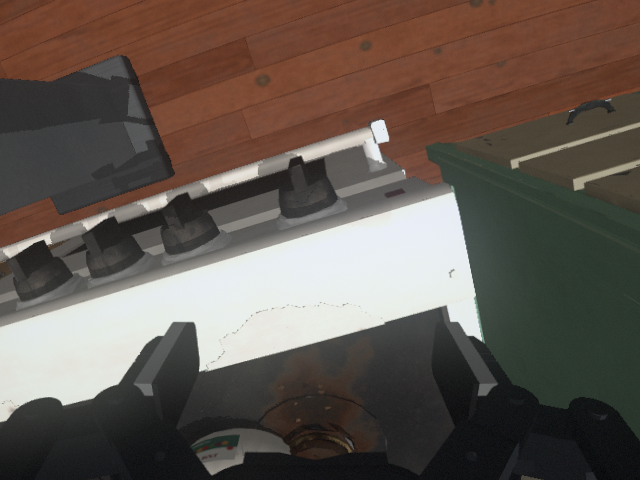

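The scene and top views show the scale ahead-right of the robot: the drum is near top (361,251) and the carton near top (418,245). The salt shaker, top (380,305), is on the near side and the cocoa tin, top (358,195), on the far side. Zooming in.

```bash
cat > h.py <<'E'
import numpy as np, cv2
from station import sense,snapshot,camera_model
def ray(m,uv):
    K=np.array([[m['fx'],0,m['cx']],[0,m['fy'],m['cy']],[0,0,1]])
    p=cv2.undistortPoints(np.array(uv,float).reshape(-1,1,2),K,np.array(m['distortion'],float)).reshape(-1,2)
    d=np.c_[p[:,0],-p[:,1],-np.ones(len(p))]
    T=m['camera_from_world'];R=T[:3,:3];o=-R.T@T[:3,3]
    return o,d@R
def onz(m,uv,z):
    o,d=ray(m,uv); return o+d*((z-o[2])/d[:,2])[:,None]
def proj(m,P):
    P=np.asarray(P,float).reshape(-1,3);T=m['camera_from_world']
    c=P@T[:3,:3].T+T[:3,3]; c=c*[1,-1,-1]
    K=np.array([[m['fx'],0,m['cx']],[0,m['fy'],m['cy']],[0,0,1]])
    return cv2.projectPoints(c,np.zeros(3),np.zeros(3),K,np.array(m['distortion'],float))[0].reshape(-1,2)
def tri(m1,a,m2,b):
    o1,d1=ray(m1,[a]);o2,d2=ray(m2,[b]);d1=d1[0];d2=d2[0]
    A=np.c_[d1,-d2];x=np.linalg.lstsq(A,o2-o1,rcond=None)[0]
    p,q=o1+d1*x[0],o2+d2*x[1];return (p+q)/2,np.linalg.norm(p-q)
E
python3 - <<'E'
import cv2
t=cv2.imread('pics/top0.png');s=cv2.imread('pics/scene0.png')
cv2.imwrite('pics/top0z.png',cv2.resize(t[180:320,315:475],None,fx=5,fy=4.2,interpolation=cv2.INTER_CUBIC)[:588])
cv2.imwrite('pics/scene0z.png',cv2.resize(s[225:390,270:490],None,fx=3.6,fy=3.6,interpolation=cv2.INTER_CUBIC))
E
```

```text
(no output)
```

View pics/top0z.png

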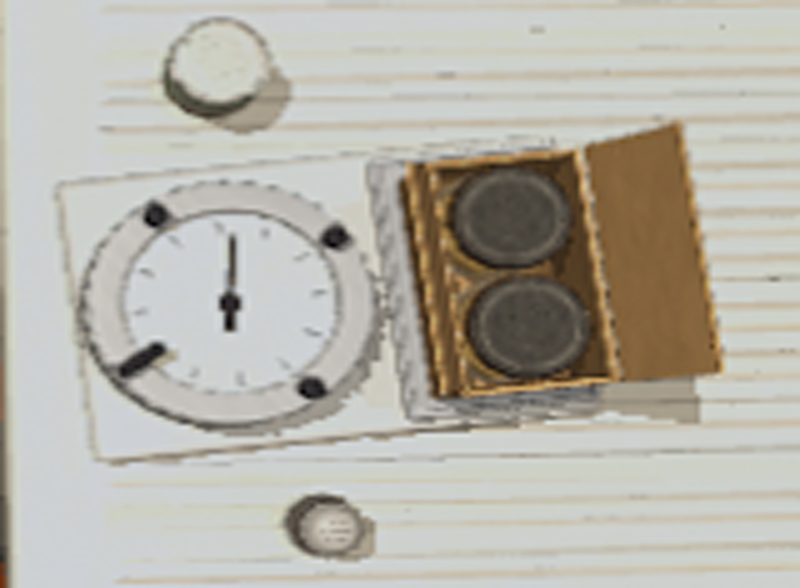

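View pics/scene0z.png

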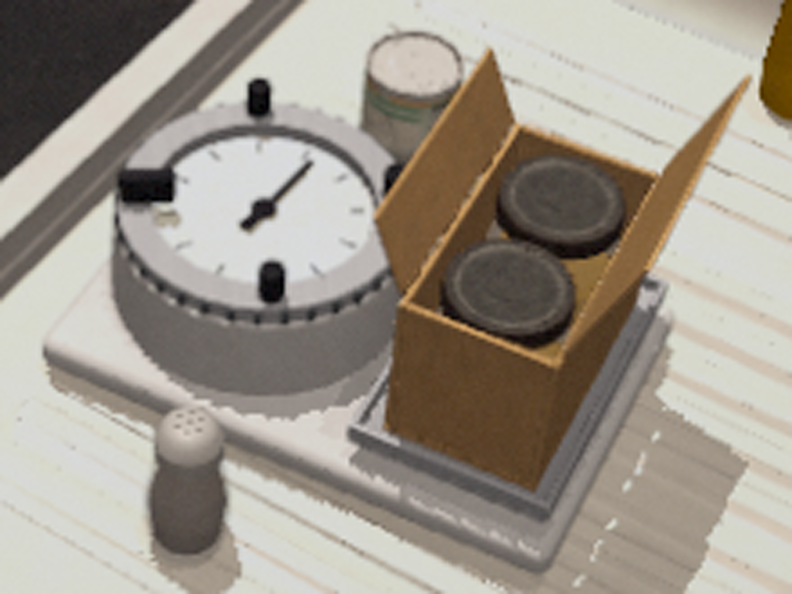

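```bash
python3 - <<'E'
from h import *
from scipy.spatial.transform import Rotation as R
t=cv2.imread('pics/top0.png');s=cv2.imread('pics/scene0.png')
mt=camera_model('top');ms=camera_model('scene')
for n,im,(x0,y0,x1,y1),th in(('top',t,(328,220,396,290),75),('scene',s,(300,240,384,318),60)):
    g=im[y0:y1,x0:x1].max(2); b=(g<th).astype(np.uint8)
    k,l,st,c=cv2.connectedComponentsWithStats(b)
    for i in range(1,k):
        if st[i,4]>3: print(n,st[i],c[i]+[x0,y0])
st=sense();r=R.from_quat(st['tool_rot']).as_matrix();print(r)
T=camera_model('wrist')['camera_from_world'];o=-T[:3,:3].T@T[:3,3];print('cam in tool',r.T@(o-st['tcp_pos']),'cam axes in tool',(T[:3,:3]@r).round(3))
z=lambda u,v:(315+(u+.5)/5-.5,180+(v+.5)/4.2-.5)
def zs(u,v):return(270+(u+.5)/3.6-.5,225+(v+.5)/3.6-.5)
print('lugs',onz(mt,[z(157,211),z(336,234),z(312,383)],.107).round(4))
print('tri lugs',[tri(mt,z(157,211),ms,zs(258,85)),tri(mt,z(312,383),ms,zs(271,268))])
print('base corners z~.02',onz(mt,[z(57,185),z(98,463)],.025).round(4))
# carton
print('hinge in far/near',tri(mt,z(433,165),ms,zs(517,127)),tri(mt,z(465,392),ms,zs(405,303)))
print('hinge out near',tri(mt,z(618,380),ms,zs(562,357)))
print('inner edge far/near',tri(mt,z(404,165),ms,zs(490,50)),tri(mt,z(435,397),ms,zs(377,216)))
print('outer edge far',tri(mt,z(680,123),ms,zs(748,78)))
E
```

```text
top [16  9  5  5 18] [345.72222222 230.88888889]
top [51 14  6  5 19] [381.42105263 236.15789474]
top [33 17  1  9  9] [361. 241.]
top [31 30  4  8 22] [360.5        253.09090909]
top [11 42  9  8 30] [342.66666667 265.46666667]
top [47 50  5  5 20] [376.9  272.05]
scene [ 0  0  7  6 26] [302.11538462 241.73076923]
scene [39  7  6 11 55] [341.4        251.90909091]
scene [77 31  5  7 19] [378.42105263 273.31578947]
scene [  3  32  15   9 122] [310.29508197 276.30327869]
scene [37 36 14 12 36] [342.44444444 282.83333333]
scene [42 58  7 11 67] [345.07462687 303.11940299]
scene [68 67  2  2  4] [368.5 307.5]
scene [26 70  2  2  4] [326.5 310.5]
scene [56 71  2  3  4] [356.25 312.  ]
scene [48 72  2  3  5] [348.6 313.2]
[[ 9.54795243e-01 -7.45760345e-04  2.97263330e-01]
 [-2.97264141e-01 -1.48169928e-03  9.54794132e-01]
 [-2.71592741e-04 -9.99998624e-01 -1.63640723e-03]]
cam in tool [-0.0830052  -0.14231888 -0.00024221] cam axes in tool [[-0.001 -0.     1.   ]
 [-0.948  0.32  -0.001]
 [-0.32  -0.948 -0.   ]]
lugs [[ 0.5234 -0.1364  0.107 ]
 [ 0.5069 -0.2305  0.107 ]
 [ 0.4139 -0.2147  0.107 ]]
tri lugs [(array([ 0.52291646, -0.13549126,  0.10312919]), np.float64(0.002894125287487596)), (array([ 0.41310295, -0.21415606,  0.10260447]), np.float64(0.0028067968711920723))]
base corners z~.02 [[ 0.551  -0.0854  0.025 ]
 [ 0.3645 -0.1041  0.025 ]]
hinge in far/near (array([ 0.54547846, -0.27788315,  0.13114367]), np.float64(0.003019066131052938)) (array([ 0.40621809, -0.29035857,  0.13046275]), np.float64(4.1455912761623346e-05))
hinge out near (array([ 0.41179561, -0.36886532,  0.13745311]), np.float64(0.0012018774527791604))
inner edge far/near (array([ 0.54123215, -0.25670881,  0.17523752]), np.float64(0.001153457435870653)) (array([ 0.40503896, -0.26852753,  0.17631871]), np.float64(0.005572506946698709))
outer edge far (array([ 0.55765896, -0.38540797,  0.21058757]), np.float64(0.001712353167015117))
```

```bash
cat >> h.py <<'E'
from scipy.spatial.transform import Rotation as Rn
def state(p=True):
    s=sense();r=Rn.from_quat(s['tool_rot']).as_matrix();yaw=np.arctan2(r[1,0],r[0,0])
    if p: print('t',round(s['t'],2),'tcp',s['tcp_pos'].round(4),'yaw',round(yaw,3),'F',s['force'].round(2),'gap',round(s['finger_gap'],2),'q',s['q'].round(2))
    return s,r,yaw
def to(x,y,z,yaw,frm=None):
    """tool-axis delta from current (or frm=(pos,yaw)) to level pose"""
    if frm is None:
        s,r,yw=state(False);p=s['tcp_pos']
    else: p=np.array(frm[:3]);yw=frm[3]; 
    c,sn=np.cos(yw),np.sin(yw); r=np.array([[c,0,-sn],[sn,0,c],[0,-1,0]])
    d=r.T@(np.array([x,y,z])-p); return np.r_[d,0,-(yaw-yw),0].round(4)
E
python3 - <<'E'
from h import *
state()
S=(.186,.597,.231,-.302)
print(to(.42,.15,.3,-.1,S)); print(to(.477,-.21,.25,.095,(.42,.15,.3,-.1)))
E
```

```text
t 0.15 tcp [0.1855 0.5963 0.2306] yaw -0.302 F [ 0.09 -0.19 -0.37] gap 1.0 q [ 1.09  0.53  1.43 -0.    1.18 -0.18]
[ 0.3564 -0.069  -0.3572  0.     -0.202   0.    ]
[ 0.0927  0.05   -0.3525  0.     -0.195   0.    ]
```

Request:
play_rows --pt "0.03 -0.02 -0.03 0 -0.02 0" --pt "0.06 -0.04 -0.06 0 -0.04 0" --pt "0.1 -0.05 -0.1 0 -0.06 0" --pt "0.13 -0.06 -0.13 0 -0.08 0" --pt "0.16 -0.069 -0.16 0 -0.1 0" --pt "0.195 -0.069 -0.195 0 -0.12 0" --pt "0.23 -0.069 -0.23 0 -0.14 0" --pt "0.26 -0.069 -0.26 0 -0.16 0" --pt "0.295 -0.069 -0.295 0 -0.18 0" --pt "0.33 -0.069 -0.33 0 -0.2 0" --pt "0.356 -0.069 -0.357 0 -0.2 0" --gripper 0

```text
t: 1.25
tcp_pos: [0.4205, 0.1476, 0.3003]
tool_rot: [0.706, -0.036, 0.037, -0.706]
force: [0.2, 0.7, -0.1]
finger_gap: 0.001
```

Request:
play_rows --pt "0.01 0 -0.04 0 -0.02 0" --pt "0.02 0 -0.08 0 -0.05 0" --pt "0.03 0.0 -0.12 0 -0.08 0" --pt "0.04 0 -0.16 0 -0.1 0" --pt "0.05 0 -0.2 0 -0.12 0" --pt "0.065 0.0 -0.25 0 -0.15 0" --pt "0.08 0.02 -0.3 0 -0.18 0" --pt "0.093 0.04 -0.34 0 -0.195 0" --pt "0.093 0.05 -0.352 0 -0.195 0" --pt "0.093 0.05 -0.352 0 -0.195 0"

```text
t: 2.25
tcp_pos: [0.4751, -0.2109, 0.2481]
tool_rot: [-0.705, -0.03, 0.033, 0.707]
force: [0.2, 0.4, 0.1]
finger_gap: 0.002
```

```bash
python3 - <<'E'
from h import *
state()
im=snapshot('wrist');cv2.imwrite('pics/w1.png',cv2.cvtColor(im,cv2.COLOR_RGB2BGR))
import pickle;pickle.dump(camera_model('wrist'),open('w1.pkl','wb'))
E
```

```text
t 2.25 tcp [ 0.4751 -0.2109  0.2481] yaw 0.09 F [0.23 0.37 0.09] gap 0.0 q [-0.63  0.37  1.67 -0.    1.11 -2.29]
```

View pics/w1.png

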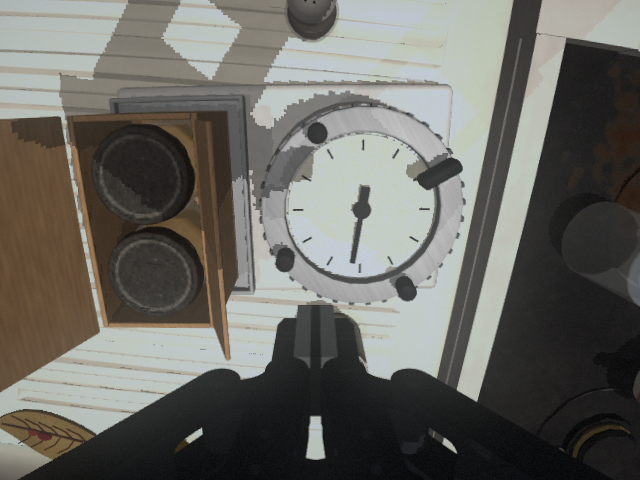

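```bash
python3 - <<'E'
from h import *
import pickle
m=pickle.load(open('w1.pkl','rb'))
P=onz(m,[(317,130),(405,287),(285,257)],.105);print('posts',P.round(4))
c=(P[0]+P[1])/2;print('axis from posts',c, np.linalg.norm(P-c,axis=1), 'world angs',np.arctan2(*(P-c)[:,1::-1].T))
N=onz(m,[(362,209),(353,262),(364,187)],.082);print('pivot,tip',N.round(4),'needle',np.arctan2(*(N[1]-N[0])[1::-1]),np.linalg.norm(N[1]-N[0]))
B=onz(m,[(421,184),(460,163)],.105);print('bar ends',B.round(4),[np.arctan2(*(b-c)[1::-1]) for b in B],[np.linalg.norm((b-c)[:2]) for b in B])
print('fold in',onz(m,[(196,113),(213,325)],.134).round(4),'edge', onz(m,[(238,294),(228,358)],.176).round(4))
print('base edge',onz(m,[(120,88),(448,84),(436,287)],.025).round(4))
E
```

```text
posts [[ 0.409  -0.2135  0.105 ]
 [ 0.5176 -0.1362  0.105 ]
 [ 0.5016 -0.2285  0.105 ]]
axis from posts [ 0.46328403 -0.17488285  0.105     ] [0.06666914 0.06666914 0.06592874] world angs [-2.52334593  0.61824672 -0.95094569]
pivot,tip [[ 0.4657 -0.1734  0.082 ]
 [ 0.5096 -0.175   0.082 ]
 [ 0.4486 -0.174   0.082 ]] needle -0.03736614623689496 0.04392098208417955
bar ends [[ 0.4386 -0.1376  0.105 ]
 [ 0.4214 -0.1129  0.105 ]] [np.float64(2.155825589921623), np.float64(2.164796093086087)] [np.float64(0.044708057360357566), np.float64(0.0748447308946353)]
fold in [[ 0.4037 -0.2871  0.134 ]
 [ 0.5464 -0.2746  0.134 ]] edge [[ 0.4997 -0.251   0.176 ]
 [ 0.5435 -0.2559  0.176 ]]
base edge [[ 0.3924 -0.3822  0.025 ]
 [ 0.3649 -0.1065  0.025 ]
 [ 0.5498 -0.0833  0.025 ]]
```

Request:
play_rows --pt "0 0.04 0 0 0 0" --pt "0 0.08 0 0 0 0" --pt "0 0.094 -0.01 0 0 0" --pt "0 0.094 -0.03 0 0 0" --pt "0 0.094 -0.045 0 0 0" --pt "0 0.094 -0.06 0 0 0" --pt "0 0.092 -0.075 0 0 0" --pt "0 0.092 -0.09 0 0 0" --pt "0 0.096 -0.1 0 0 0" --pt "0 0.104 -0.105 0 0 0" --pt "0 0.112 -0.105 0 0 0" --pt "0 0.114 -0.105 0 0 0"

```text
t: 3.5
tcp_pos: [0.4861, -0.3148, 0.1357]
tool_rot: [0.707, 0.033, -0.033, -0.706]
force: [-0.4, -2.9, 5.7]
finger_gap: 0.0
```

```bash
python3 - <<'E'
from h import *
state()
a=snapshot('scene')[225:390,270:490]
cv2.imwrite('pics/s2.png',cv2.cvtColor(cv2.resize(a,None,fx=3.6,fy=3.6,interpolation=cv2.INTER_CUBIC),cv2.COLOR_RGB2BGR))
E
```

```text
t 3.5 tcp [ 0.4861 -0.3148  0.1357] yaw 0.094 F [-0.44 -2.93  5.69] gap 0.0 q [-0.77  0.59  1.64 -0.    0.91 -2.43]
```

View pics/s2.png

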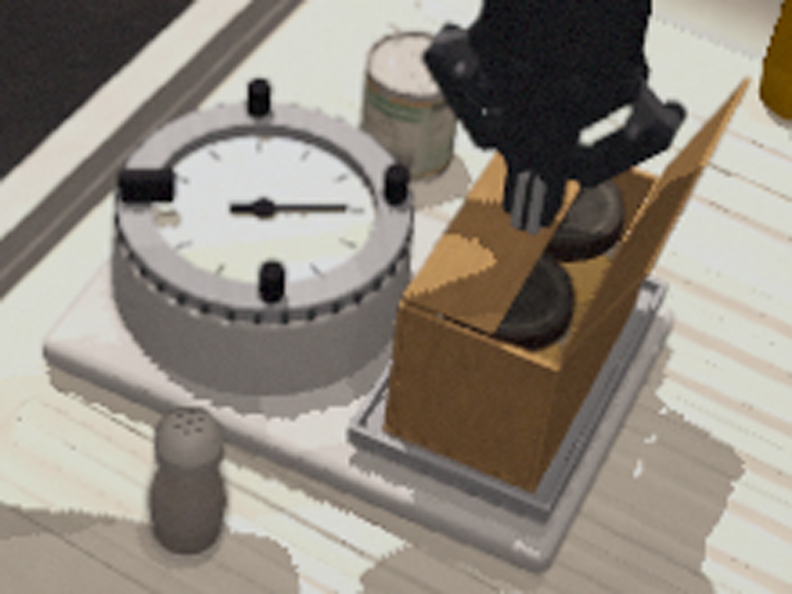

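The short flap is flat, with the fingertip pressing on it at 5.7 N. Next I lift and go over to the outer side of the long flap.

Request:
play_rows --pt "0 -0.04 0 0 0 0" --pt "0 -0.085 0 0 0 0" --pt "0 -0.12 -0.02 0 0 0" --pt "0 -0.12 -0.06 0 0 0" --pt "0 -0.12 -0.1 0 0 0" --pt "0 -0.12 -0.14 0 0 0" --pt "0 -0.1 -0.15 0 0 0" --pt "0 -0.062 -0.15 0 0 0" --pt "0 -0.062 -0.15 0 0 0"

```text
t: 4.45
tcp_pos: [0.497, -0.4594, 0.1918]
tool_rot: [-0.702, -0.03, 0.036, 0.711]
force: [-1.2, 1.0, 0.2]
finger_gap: -0.005
```

```bash
python3 - <<'E'
from h import *
state()
a=snapshot('scene')[205:370,270:490]
cv2.imwrite('pics/s3.png',cv2.cvtColor(cv2.resize(a,None,fx=3.6,fy=3.6,interpolation=cv2.INTER_CUBIC),cv2.COLOR_RGB2BGR))
E
```

```text
t 4.45 tcp [ 0.497  -0.4594  0.1918] yaw 0.093 F [-1.18  1.01  0.16] gap -0.0 q [-0.91  0.65  1.32  0.    1.19 -2.58]
```

View pics/s3.png

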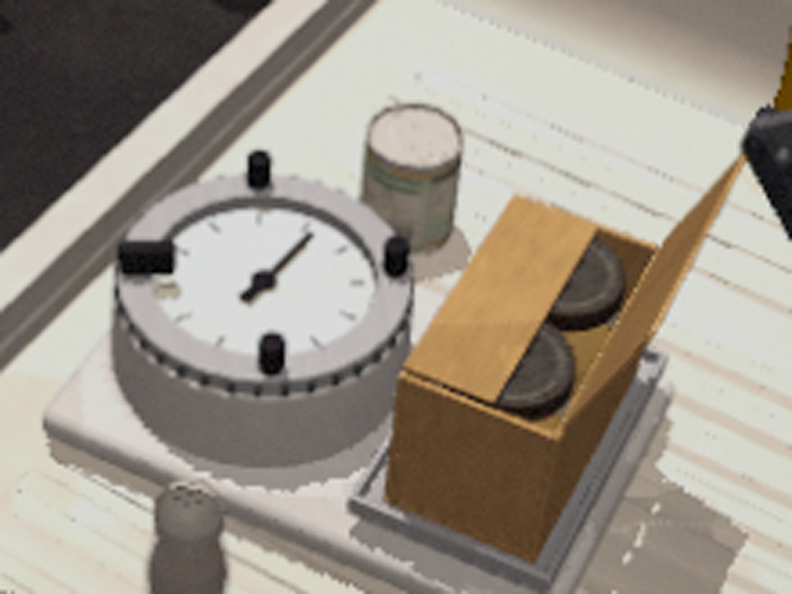

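Request:
play_rows --pt "0 0 0.03 0 0 0" --pt "0 -0.002 0.055 0 0 0" --pt "0 -0.002 0.075 0 0 0" --pt "0 -0.002 0.09 0 0 0" --pt "0 0 0.105 0 0 0" --pt "0 0.008 0.119 0 0 0" --pt "0 0.018 0.131 0 0 0" --pt "0 0.03 0.139 0 0 0" --pt "0 0.042 0.145 0 0 0" --pt "0 0.052 0.145 0 0 0" --pt "0 0.058 0.145 0 0 0" --pt "0 0.06 0.145 0 0 0"

```text
t: 5.7
tcp_pos: [0.4866, -0.3187, 0.1392]
tool_rot: [-0.706, -0.033, 0.033, 0.707]
force: [-2.4, 5.7, 15.5]
finger_gap: 0.002
```

```bash
python3 - <<'E'
from h import *
state()
a=snapshot('scene')[205:370,270:490]
cv2.imwrite('pics/s4.png',cv2.cvtColor(cv2.resize(a,None,fx=3.6,fy=3.6,interpolation=cv2.INTER_CUBIC),cv2.COLOR_RGB2BGR))
E
```

```text
t 5.7 tcp [ 0.4866 -0.3187  0.1392] yaw 0.093 F [-2.4   5.71 15.46] gap 0.0 q [-0.77  0.59  1.63  0.    0.93 -2.44]
```

View pics/s4.png

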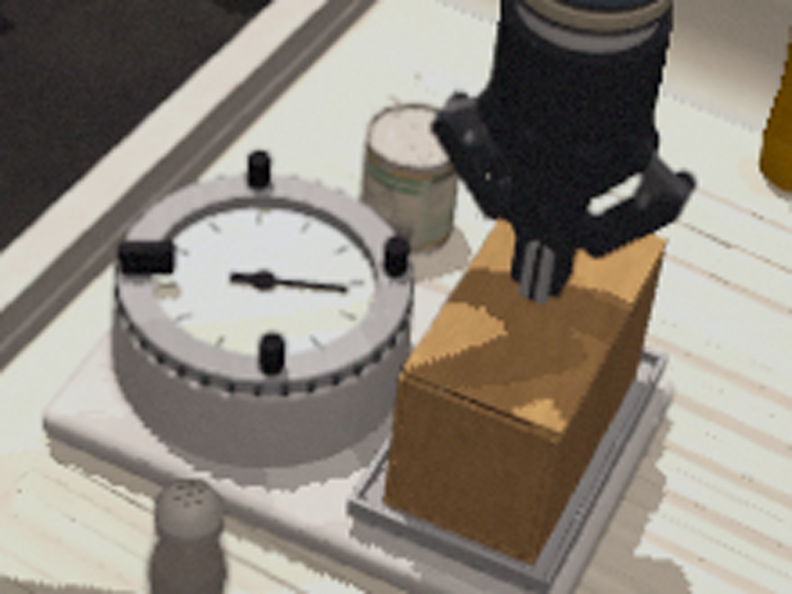

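```bash
python3 - <<'E'
from h import *
print(to(.4125,-.1436,.2,-.53,(.4866,-.3187,.138,.094)))
E
```

```text
[-0.0573 -0.062   0.1813  0.      0.624   0.    ]
```

Request:
play_rows --pt "0 -0.03 0 0 0 0" --pt "0 -0.062 0 0 0 0" --pt "-0.01 -0.062 0.03 0 0.1 0" --pt "-0.02 -0.062 0.07 0 0.22 0" --pt "-0.035 -0.062 0.11 0 0.35 0" --pt "-0.05 -0.062 0.15 0 0.48 0" --pt "-0.057 -0.062 0.181 0 0.6 0" --pt "-0.057 -0.062 0.181 0 0.624 0" --pt "-0.057 -0.062 0.181 0 0.624 0"

```text
t: 6.65
tcp_pos: [0.4136, -0.1445, 0.2008]
tool_rot: [0.683, -0.184, 0.186, -0.682]
force: [0.0, -0.1, 0.4]
finger_gap: 0.003
```

```bash
python3 - <<'E'
from h import *
state()
cv2.imwrite('pics/w5.png',cv2.cvtColor(snapshot('wrist'),cv2.COLOR_RGB2BGR))
a=snapshot('scene')[205:370,270:490]
cv2.imwrite('pics/s5.png',cv2.cvtColor(cv2.resize(a,None,fx=3.6,fy=3.6,interpolation=cv2.INTER_CUBIC),cv2.COLOR_RGB2BGR))
m=camera_model('wrist');import pickle;pickle.dump(m,open('w5.pkl','wb'))
E
```

```text
t 6.65 tcp [ 0.4136 -0.1445  0.2008] yaw -0.529 F [ 0.05 -0.05  0.4 ] gap 0.0 q [-0.59  0.33  1.92 -0.    0.89 -1.63]
```

View pics/w5.png

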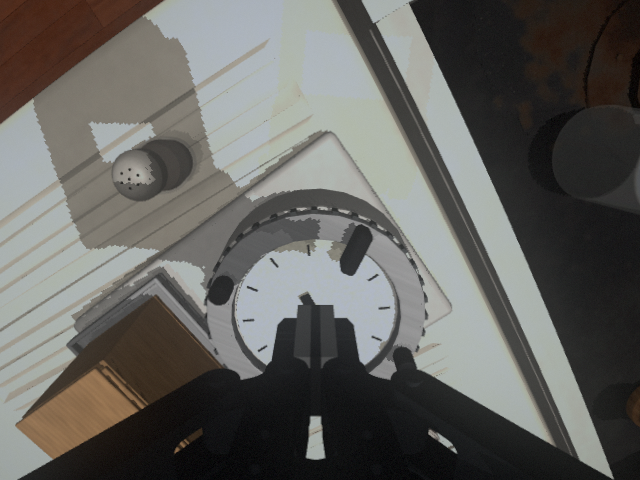

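View pics/s5.png

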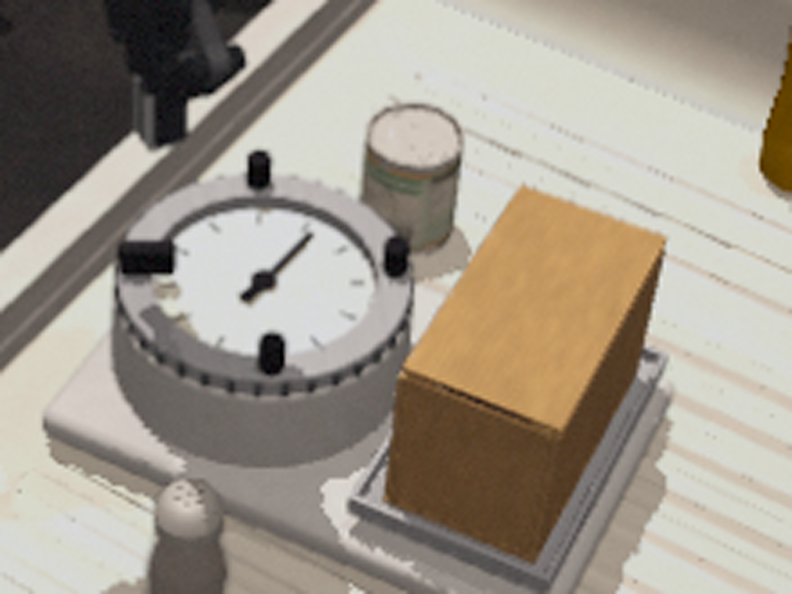

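Request:
play_rows --pt "0 0.04 0 0 0 0" --pt "0 0.08 0 0 0 0" --pt "0 0.104 0 0 0 0" --pt "0 0.104 0 0 0 0"

```text
t: 7.15
tcp_pos: [0.4121, -0.1447, 0.0936]
tool_rot: [-0.682, 0.188, -0.184, 0.683]
force: [-0.6, 0.5, 1.1]
finger_gap: 0.004
```

```bash
python3 - <<'E'
from h import *
state()
a=snapshot('scene')[205:370,270:490]
cv2.imwrite('pics/s6.png',cv2.cvtColor(cv2.resize(a,None,fx=3.6,fy=3.6,interpolation=cv2.INTER_CUBIC),cv2.COLOR_RGB2BGR))
E
```

```text
t 7.15 tcp [ 0.4121 -0.1447  0.0936] yaw -0.532 F [-0.57  0.51  1.06] gap 0.0 q [-0.59  0.54  2.01 -0.    0.6  -1.63]
```

View pics/s6.png

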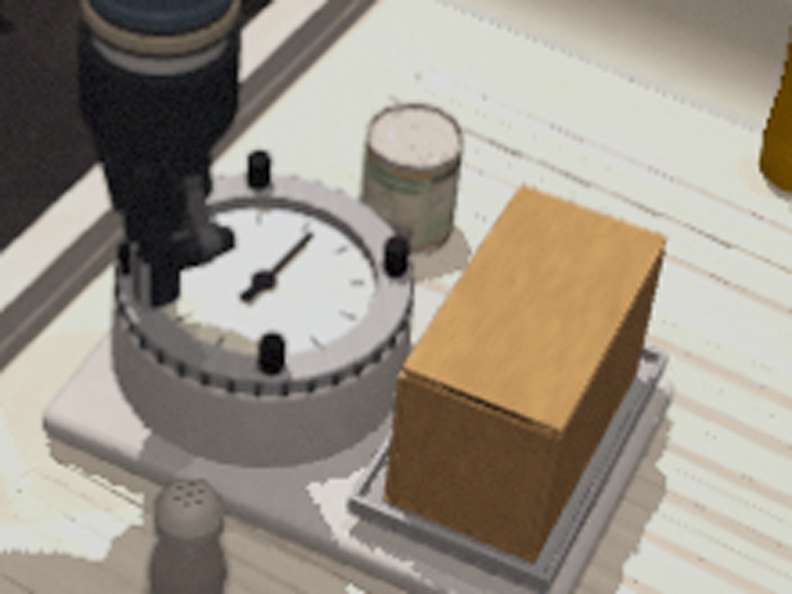

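Request:
play_rows --pt "0.0004 0 0.0074 0 0.12 0" --pt "0.0018 0 0.0147 0 0.24 0" --pt "0.004 0 0.0218 0 0.36 0" --pt "0.007 0 0.0286 0 0.48 0" --pt "0.0108 0 0.035 0 0.6 0" --pt "0.0154 0 0.0409 0 0.72 0" --pt "0.0206 0 0.0462 0 0.84 0" --pt "0.0264 0 0.0508 0 0.96 0" --pt "0.0328 0 0.0547 0 1.08 0" --pt "0.0395 0 0.0578 0 1.2 0"

```text
t: 8.2
tcp_pos: [0.4768, -0.115, 0.098]
tool_rot: [0.457, -0.539, 0.54, -0.457]
force: [-1.2, -1.0, 0.3]
finger_gap: -0.0
```

```bash
python3 - <<'E'
from h import *
s,r,y=state()
print(np.arctan2(s['tcp_pos'][1]+.175,s['tcp_pos'][0]-.466),np.hypot(s['tcp_pos'][1]+.175,s['tcp_pos'][0]-.466))
a=snapshot('top')[180:320,315:475]
cv2.imwrite('pics/t7.png',cv2.cvtColor(cv2.resize(a,None,fx=4.2,fy=4.2,interpolation=cv2.INTER_CUBIC),cv2.COLOR_RGB2BGR))
E
```

```text
t 8.2 tcp [ 0.4768 -0.115   0.098 ] yaw -1.735 F [-1.25 -0.95  0.29] gap -0.0 q [-0.46  0.57  1.88 -0.    0.69 -0.3 ]
1.392274319119151 0.060991830247384526
```

View pics/t7.png

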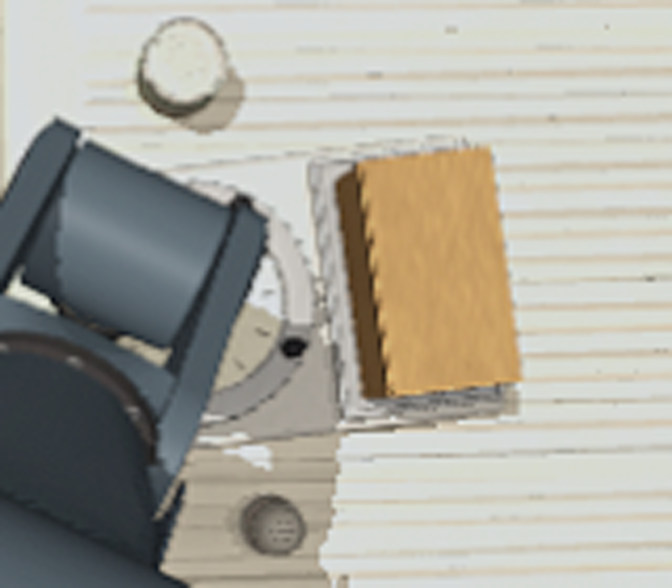

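Request:
play_rows --pt "0.0004 0 0.0074 0 0.12 0" --pt "0.0018 0 0.0147 0 0.24 0" --pt "0.004 0 0.0218 0 0.36 0" --pt "0.007 0 0.0286 0 0.48 0" --pt "0.0108 0 0.035 0 0.6 0" --pt "0.0154 0 0.0409 0 0.72 0" --pt "0.0206 0 0.0462 0 0.84 0" --pt "0.0235 0 0.0486 0 0.9 0" --pt "0.0235 0 0.0486 0 0.9 0"

```text
t: 9.15
tcp_pos: [0.5215, -0.1464, 0.0978]
tool_rot: [0.178, -0.683, 0.685, -0.18]
force: [0.3, 0.4, 1.7]
finger_gap: 0.003
```

```bash
python3 - <<'E'
from h import *
s,r,y=state()
print(np.arctan2(s['tcp_pos'][1]+.175,s['tcp_pos'][0]-.466),np.hypot(s['tcp_pos'][1]+.175,s['tcp_pos'][0]-.466))
a=snapshot('scene')[205:370,270:490]
cv2.imwrite('pics/s8.png',cv2.cvtColor(cv2.resize(a,None,fx=3.6,fy=3.6,interpolation=cv2.INTER_CUBIC),cv2.COLOR_RGB2BGR))
cv2.imwrite('pics/w8.png',cv2.cvtColor(snapshot('wrist'),cv2.COLOR_RGB2BGR))
E
```

```text
t 9.15 tcp [ 0.5215 -0.1464  0.0978] yaw -2.63 F [0.29 0.43 1.69] gap 0.0 q [-0.48  0.61  1.76  0.    0.77  0.58]
0.4759954917724092 0.06245110897528544
```

View pics/s8.png

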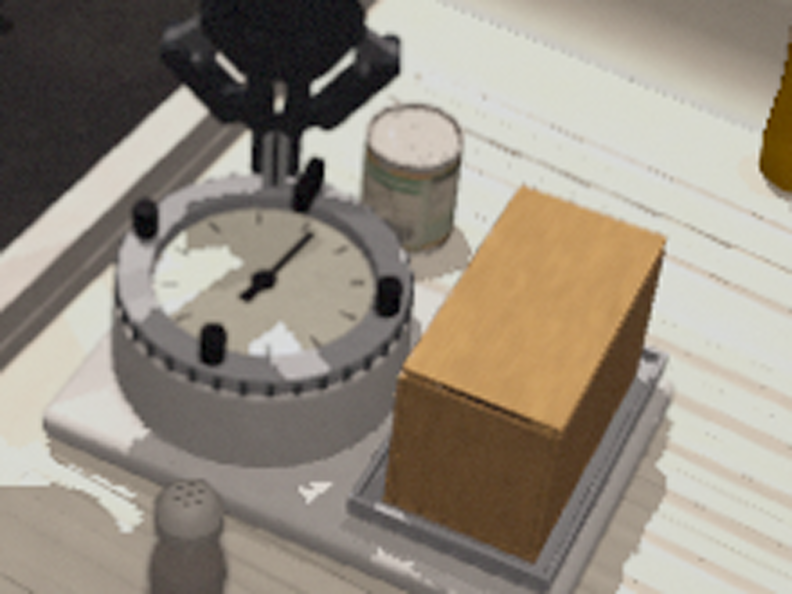

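View pics/w8.png

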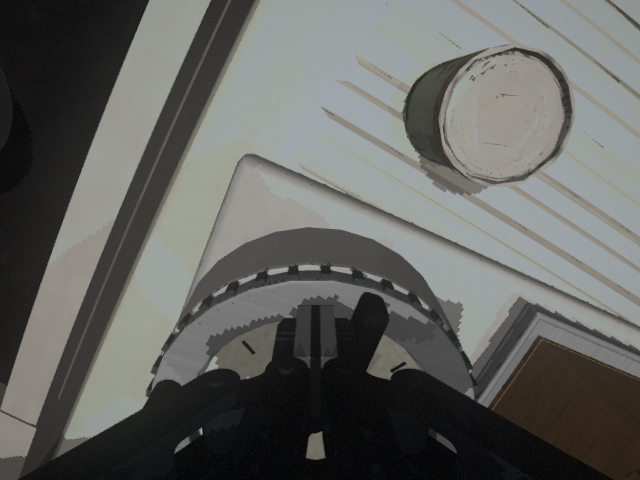

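```bash
python3 - <<'E'
from h import *
m=camera_model('scene')
def zs(u,v):return(270+(u+.5)/3.6-.5,205+(v+.5)/3.6-.5)
P=onz(m,[zs(145,205),zs(389,284),zs(213,332)],.107);c=(P[0]+P[1])/2
print(P.round(4),c.round(4),np.linalg.norm(P-c,axis=1).round(4))
d=P[0]-P[1];print('bar ang from pair',np.arctan2(d[1],d[0])-np.pi/2,'from single',np.arctan2(*(c-P[2])[1::-1]))
N=onz(m,[zs(263,282),zs(312,234),zs(244,299)],.083);print(N.round(4),np.arctan2(*(N[1]-N[0])[1::-1]),np.arctan2(*(N[1]-N[2])[1::-1]))
E
```

```text
[[ 0.4524 -0.1089  0.107 ]
 [ 0.4754 -0.2431  0.107 ]
 [ 0.3967 -0.1889  0.107 ]] [ 0.4639 -0.176   0.107 ] [0.0681 0.0681 0.0684]
bar ang from pair 0.1698385692014881 from single 0.1895897537722284
[[ 0.4608 -0.1779  0.083 ]
 [ 0.5061 -0.1797  0.083 ]
 [ 0.4448 -0.1766  0.083 ]] -0.03986804320876062 -0.05068375498976967
```

Request:
play_rows --pt "0.0001 0 0.0031 0 0.05 0" --pt "0.0003 0 0.0062 0 0.1 0" --pt "0.0007 0 0.0093 0 0.15 0" --pt "0.0011 0 0.0117 0 0.19 0" --pt "0.0011 0 0.0117 0 0.19 0" --pt "0.0011 0 0.0117 0 0.19 0"

```text
t: 9.85
tcp_pos: [0.5256, -0.1561, 0.0968]
tool_rot: [0.113, -0.698, 0.698, -0.114]
force: [-0.7, 0.4, 0.6]
finger_gap: 0.001
```

```bash
python3 - <<'E'
from h import *
s,r,y=state()
print(np.arctan2(s['tcp_pos'][1]+.175,s['tcp_pos'][0]-.466),np.hypot(s['tcp_pos'][1]+.175,s['tcp_pos'][0]-.466))
a=snapshot('scene')[205:370,270:490]
cv2.imwrite('pics/s9.png',cv2.cvtColor(cv2.resize(a,None,fx=3.6,fy=3.6,interpolation=cv2.INTER_CUBIC),cv2.COLOR_RGB2BGR))
E
```

```text
t 9.85 tcp [ 0.5256 -0.1561  0.0968] yaw -2.819 F [-0.68  0.44  0.56] gap 0.0 q [-0.49  0.62  1.74  0.    0.78  0.76]
0.30785483588821716 0.06249242981028455
```

View pics/s9.png

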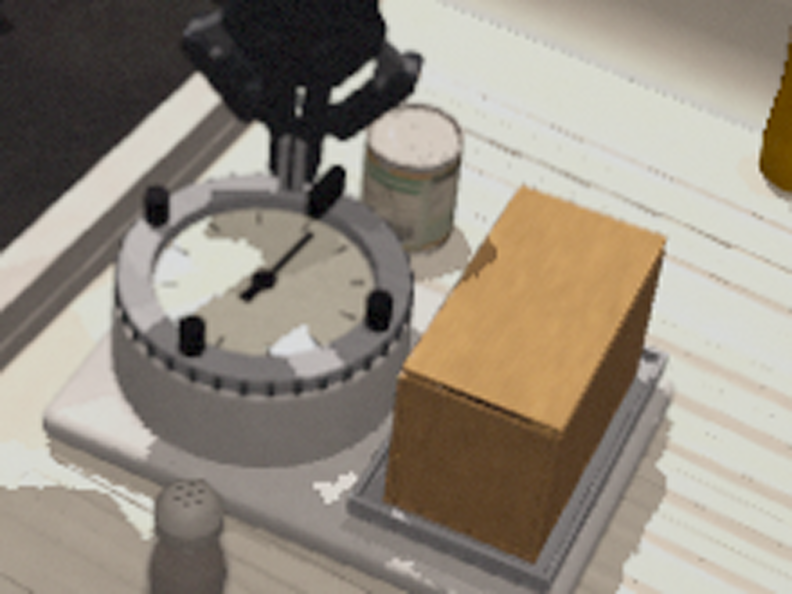

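Request:
play_rows --pt "0 0 -0.004 0 -0.05 0" --pt "0 0 -0.006 0 -0.05 0" --pt "0 -0.04 -0.006 0 -0.05 0" --pt "0.02 -0.08 -0.004 0 0 0" --pt "0.06 -0.12 0 0 0 0" --pt "0.1 -0.14 0 0 0 0" --pt "0.11 -0.14 0 0 0 0" --pt "0.11 -0.14 0 0 0 0"

```text
t: 10.7
tcp_pos: [0.4197, -0.191, 0.2368]
tool_rot: [0.112, -0.698, 0.698, -0.112]
force: [-0.3, 0.2, 0.2]
finger_gap: 0.001
```

```bash
python3 - <<'E'
from h import *
s,r,y=state()
m=camera_model('wrist');im=cv2.cvtColor(snapshot('wrist'),cv2.COLOR_RGB2BGR)
import pickle;pickle.dump(m,open('w10.pkl','wb'))
cv2.imwrite('pics/w10.png',im)
b=(im.max(2)<55).astype(np.uint8)
p=proj(m,[.466,-.175,.1])[0].astype(int);print(p)
b[:, :]=b
k,l,st,c=cv2.connectedComponentsWithStats(b)
for i in range(1,k):
    if st[i,4]>30 and abs(c[i]-p).max()<160: print(st[i],c[i].round(1))
E
```

```text
t 10.7 tcp [ 0.4197 -0.191   0.2368] yaw -2.823 F [-0.35  0.16  0.23] gap 0.0 q [-0.67  0.3   1.82  0.    1.02  0.58]
[314 154]
[174   0  15  31 197] [181.   12.1]
[189   0  17  24 180] [196.6   9.4]
[331  36  29  51 797] [345.1  61.3]
[329  91  11  19  73] [334.6 100.1]
[205 113  24  21 375] [216.6 123.5]
[398 175  24  23 415] [409.4 185.8]
[276 234  20  24 324] [286.2 245.5]
[397 247   7  20  43] [399.9 256.3]
[409 250  46  55 915] [435.9 274.1]
```

View pics/w10.png

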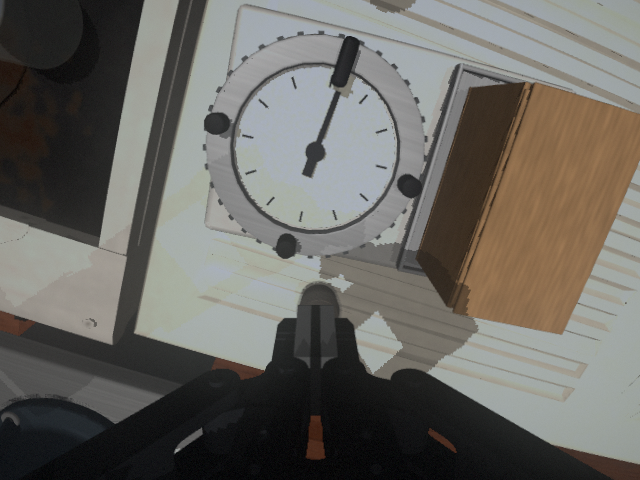

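```bash
python3 - <<'E'
import cv2
im=cv2.imread('pics/w10.png')
cv2.imwrite('pics/w10z.png',cv2.resize(im[25:185,200:430],None,fx=3.4,fy=3.4,interpolation=cv2.INTER_CUBIC))
E
```

```text
(no output)
```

View pics/w10z.png

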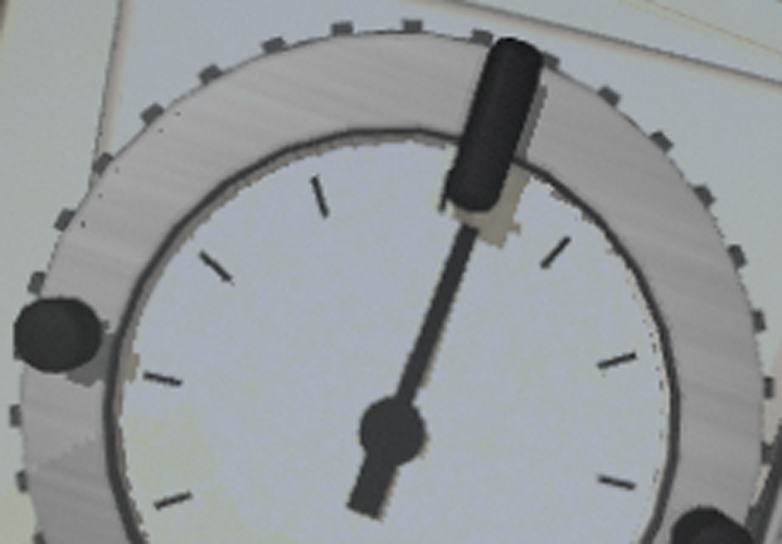

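```bash
python3 - <<'E'
from h import *
import pickle
m=pickle.load(open('w10.pkl','rb'))
T=m['camera_from_world'];o=-T[:3,:3].T@T[:3,3];print('cam',o.round(3))
z=lambda u,v:(200+(u+.5)/3.4-.5,25+(v+.5)/3.4-.5)
ang=lambda d:round(float(np.arctan2(d[1],d[0])),3)
for h in(.097,.102):
    P=onz(m,[(216.6,123.5),(409.4,185.8),(286.2,245.5),(345.1,61.3)],h);d=P[0]-P[1];c=(P[0]+P[1])/2
    print(h,c.round(4),np.linalg.norm((P-c)[:,:2],axis=1).round(4),'bar by pair',ang(np.array([d[1],-d[0]])),'bar-post180',ang(P[3]-P[2]),'axis-post',ang(c-P[2]),'bar blob',ang(P[3]-c))
B=onz(m,[z(470,200),z(518,48)],.107);print('bar top',B.round(4),ang(B[1]-B[0]),[ang(b-c) for b in B])
for h in (.078,.084):
    N=onz(m,[z(392,432),z(471,227),z(366,508)],h);print('needle',N.round(4),ang(N[1]-N[0]),ang(N[1]-N[2]),ang(N[0]-N[2]))
E
```

```text
cam [ 0.496 -0.165  0.379]
0.097 [ 0.4658 -0.1757  0.097 ] [0.0683 0.0683 0.0676 0.062 ] bar by pair 0.009 bar-post180 0.007 axis-post 0.007 bar blob 0.007
0.102 [ 0.4664 -0.1755  0.102 ] [0.0671 0.0671 0.0664 0.0609] bar by pair 0.009 bar-post180 0.007 axis-post 0.007 bar blob 0.007
bar top [[ 0.5131 -0.1749  0.107 ]
 [ 0.5402 -0.1745  0.107 ]] 0.013 [0.012, 0.013]
needle [[ 0.4659 -0.1756  0.078 ]
 [ 0.51   -0.1778  0.078 ]
 [ 0.4489 -0.1753  0.078 ]] -0.052 -0.041 -0.014
needle [[ 0.4665 -0.1754  0.084 ]
 [ 0.5098 -0.1776  0.084 ]
 [ 0.4499 -0.1751  0.084 ]] -0.052 -0.041 -0.014
```

```bash
cat > needle.py <<'E'
from h import *
def needle(im,m,th=90):
    # dark pixels within 40 mm of the axis on needle plane, line through them
    b=cv2.inRange(im.max(2),0,th); ys,xs=np.nonzero(b)
    P=onz(m,np.c_[xs,ys],.082)[:,:2]; c=np.array([.4662,-.1755])
    r=np.linalg.norm(P-c,axis=1);Q=P[(r<.038)]
    a=np.arctan2(*(Q-c).T[::-1]); rr=np.linalg.norm(Q-c,axis=1)
    s=Q[(rr>.012)&(abs(a)<.5)]; t=Q[(rr<.019)&(abs(a)>2.6)&(rr>.009)];hub=Q[rr<.0075]
    vx,vy,x0,y0=cv2.fitLine(s.astype(np.float32),cv2.DIST_L2,0,1e-6,1e-6).ravel()
    A=lambda d:float(np.arctan2(d[1],d[0]))
    print('hub',hub.mean(0).round(4),'n',len(s),len(t),'needle: line',round(A((vx,vy)) if vx>0 else A((-vx,-vy)),4),'hub-slim',round(A(s.mean(0)-hub.mean(0)),4),'tail-slim',round(A(s.mean(0)-t.mean(0)),4))
E
python3 - <<'E'
from needle import *
import pickle
for t in(75,95,115):needle(cv2.imread('pics/w10.png'),pickle.load(open('w10.pkl','rb')),t)
for t in(75,95,115):needle(cv2.imread('pics/w1.png'),pickle.load(open('w1.pkl','rb')),t)
E
```

```text
hub [ 0.4662 -0.1753] n 193 106 needle: line -0.0502 hub-slim -0.0508 tail-slim -0.0473
hub [ 0.4662 -0.1754] n 216 124 needle: line -0.0549 hub-slim -0.0496 tail-slim -0.0459
hub [ 0.4662 -0.1755] n 247 134 needle: line -0.0419 hub-slim -0.0471 tail-slim -0.0414
hub [ 0.466  -0.1742] n 122 95 needle: line -0.0477 hub-slim -0.0321 tail-slim -0.0469
hub [ 0.466  -0.1743] n 144 108 needle: line -0.047 hub-slim -0.0284 tail-slim -0.047
hub [ 0.4659 -0.1746] n 165 119 needle: line -0.0413 hub-slim -0.0271 tail-slim -0.0471
```

```bash
python3 - <<'E'
from h import *
state();print(to(.5233,-.15,.2,-2.715))
E
```

```text
t 10.75 tcp [ 0.4207 -0.1908  0.2362] yaw -2.823 F [ 0.48 -0.   -0.8 ] gap -0.0 q [-0.67  0.3   1.82  0.    1.02  0.58]
[-0.1102  0.0362 -0.0065  0.     -0.1076  0.    ]
```

Request:
play_rows --pt "-0.035 0 -0.002 0 -0.04 0" --pt "-0.075 0.01 -0.004 0 -0.08 0" --pt "-0.11 0.036 -0.0065 0 -0.108 0" --pt "-0.11 0.08 -0.0065 0 -0.108 0" --pt "-0.11 0.12 -0.0065 0 -0.108 0" --pt "-0.11 0.14 -0.0065 0 -0.108 0" --pt "-0.11 0.14 -0.0065 0 -0.108 0"

```text
t: 11.45
tcp_pos: [0.5215, -0.1475, 0.0915]
tool_rot: [-0.153, 0.693, -0.689, 0.148]
force: [-0.2, -0.1, 0.6]
finger_gap: -0.001
```

```bash
python3 - <<'E'
from h import *
state();print(to(.5266,-.1594,.097,-2.875))
E
```

```text
t 11.45 tcp [ 0.5215 -0.1475  0.0915] yaw -2.712 F [-0.16 -0.06  0.65] gap -0.0 q [-0.48  0.63  1.75  0.    0.77  0.66]
[ 0.0003 -0.0055  0.0129  0.      0.1635  0.    ]
```

Request:
play_rows --pt "0 0 0 0 0 0" --pt "0 0 0 0 0 0" --pt "0 0 0 0 0 0"

```text
t: 11.75
tcp_pos: [0.5244, -0.1502, 0.0977]
tool_rot: [0.15, -0.69, 0.692, -0.151]
force: [-0.4, 0.5, -0.6]
finger_gap: 0.002
```

```bash
python3 - <<'E'
from h import *
state();print(to(.5266,-.1594,.097,-2.875))
E
```

```text
t 11.75 tcp [ 0.5244 -0.1502  0.0977] yaw -2.713 F [-0.44  0.53 -0.63] gap 0.0 q [-0.48  0.62  1.75  0.    0.77  0.66]
[0.0018 0.0007 0.0093 0.     0.1624 0.    ]
```

Request:
play_rows --pt "0 0 0.004 0 0.06 0" --pt "0.0004 0 0.006 0 0.1 0" --pt "0.0007 0 0.008 0 0.13 0" --pt "0.001 0 0.009 0 0.15 0" --pt "0.001 0 0.0098 0 0.162 0" --pt "0.001 0 0.0098 0 0.162 0" --pt "0.001 0 0.0098 0 0.162 0"

```text
t: 12.45
tcp_pos: [0.5264, -0.1592, 0.0965]
tool_rot: [0.094, -0.701, 0.701, -0.094]
force: [0.0, 1.6, 1.4]
finger_gap: -0.006
```

Request:
play_rows --pt "0 0 -0.004 0 -0.05 0" --pt "0 0 -0.006 0 -0.05 0" --pt "0 -0.04 -0.006 0 -0.05 0" --pt "0.02 -0.08 -0.004 0 0 0" --pt "0.06 -0.12 0 0 0 0" --pt "0.1 -0.14 0 0 0 0" --pt "0.11 -0.14 0 0 0 0" --pt "0.11 -0.14 0 0 0 0" --pt "0.11 -0.14 0 0 0 0" --pt "0.11 -0.14 0 0 0 0"

```text
t: 13.45
tcp_pos: [0.421, -0.1879, 0.2353]
tool_rot: [-0.094, 0.701, -0.7, 0.094]
force: [-0.3, -0.3, -0.3]
finger_gap: 0.002
```

```bash
cat >> needle.py <<'E'
def bez(im,m,th=55):
    ang=lambda d:round(float(np.arctan2(d[1],d[0])),4)
    b=cv2.inRange(im.max(2),0,th);k,l,st,cc=cv2.connectedComponentsWithStats(b)
    C=np.array([.4662,-.1755]);L=[]
    for i in range(1,k):
        if 150<st[i,4]<1200:
            p=onz(m,[cc[i]],.1)[0,:2]
            if .052<np.linalg.norm(p-C)<.075: L.append(p);print(st[i,4],cc[i].round(1),p.round(4),ang(p-C),np.linalg.norm(p-C).round(4))
    return np.array(L)
E
python3 - <<'E'
from needle import *
state()
m=camera_model('wrist');im=cv2.cvtColor(snapshot('wrist'),cv2.COLOR_RGB2BGR)
import pickle;pickle.dump(m,open('w12.pkl','wb'))
cv2.imwrite('pics/w12.png',im)
cv2.imwrite('pics/w12z.png',cv2.resize(im[10:190,190:430],None,fx=3.2,fy=3.2,interpolation=cv2.INTER_CUBIC))
for t in(75,95,115):needle(im,m,t)
bez(im,m)
print('old');bez(cv2.imread('pics/w10.png'),pickle.load(open('w10.pkl','rb')))
E
```

```text
t 13.45 tcp [ 0.421  -0.1879  0.2353] yaw -2.874 F [-0.32 -0.33 -0.34] gap 0.0 q [-0.66  0.3   1.82  0.    1.02  0.64]
hub [ 0.4662 -0.1754] n 196 107 needle: line -0.0525 hub-slim -0.0467 tail-slim -0.0497
hub [ 0.4661 -0.1754] n 212 121 needle: line -0.0502 hub-slim -0.0511 tail-slim -0.0474
hub [ 0.4662 -0.1755] n 242 133 needle: line -0.0401 hub-slim -0.0488 tail-slim -0.0433
802 [345.9  64.4] [ 0.5274 -0.1783] -0.0464 0.0613
410 [216.8 126.1] [ 0.4693 -0.108 ] 1.5254 0.0676
415 [410.2 188.9] [ 0.4633 -0.243 ] -1.6131 0.0676
363 [286.3 248.7] [ 0.3993 -0.1724] 3.0953 0.067
old
821 [345.5  61.7] [ 0.5274 -0.1754] 0.0013 0.0612
399 [216.5 123.2] [ 0.4657 -0.1079] 1.5779 0.0676
415 [409.4 185.8] [ 0.4668 -0.2431] -1.5625 0.0676
355 [285.9 245.6] [ 0.3992 -0.1758] -3.1367 0.067
```

View pics/w12z.png

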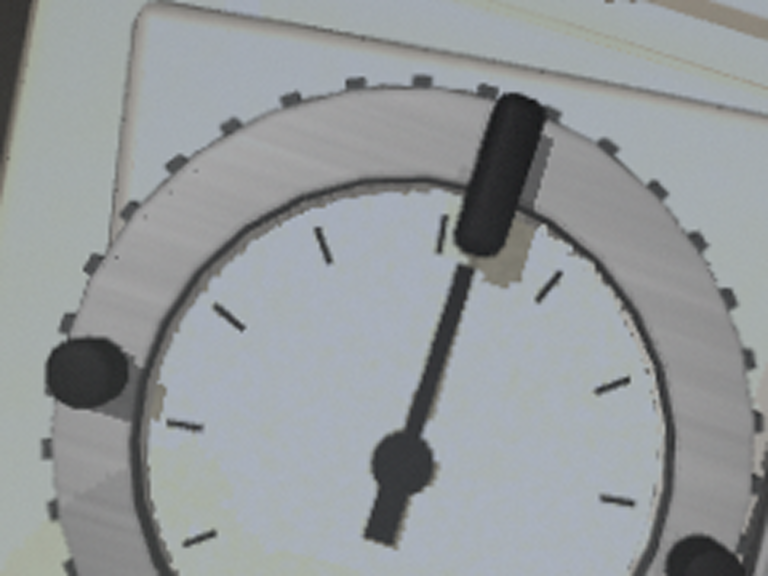

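```bash
python3 - <<'E'
from h import *
state()
cv2.imwrite('pics/s13.png',cv2.cvtColor(snapshot('scene'),cv2.COLOR_RGB2BGR)[190:400,250:520].repeat(3,0).repeat(3,1)[:600,:800])
E
```

```text
t 13.5 tcp [ 0.421  -0.1878  0.2353] yaw -2.874 F [-0.6  -0.18  0.03] gap 0.0 q [-0.66  0.3   1.82  0.    1.02  0.64]
```

View pics/s13.png

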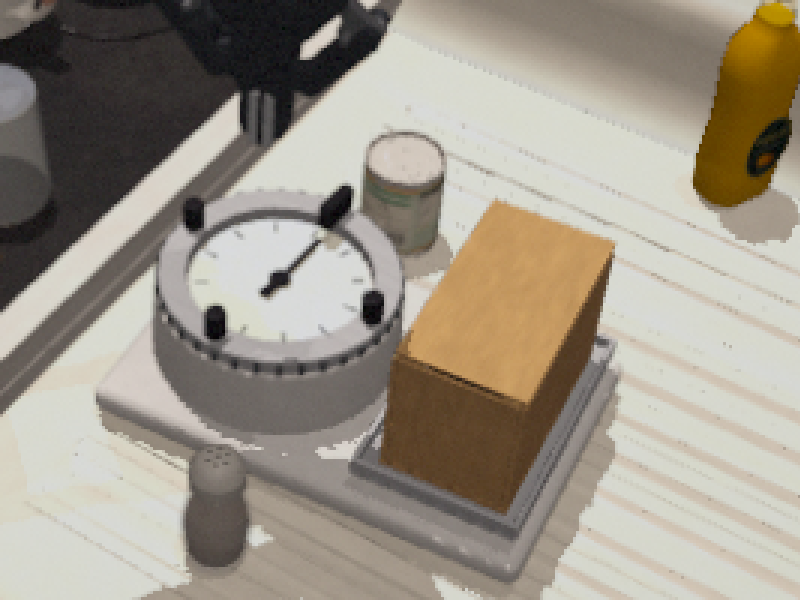

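The last view shows the carton shut and standing inside the rim. The bar is in line with the pointer, the arm is clear, and the shaker, tin and tumbler stand where they were.

```bash
python3 -c "
from station import sign_off
print(sign_off())"
```

```text
the job is handed in; nothing more can be done
None
```

I folded the short flap down first, then the long flap over it. I let go, then turned the bezel about 2.2 rad clockwise by pushing the zero bar with the shut fingers, and lifted the arm clear. The job was handed in at about 13.5 s of the 51 s.

- **Bezel and pointer:** in the last wrist picture the zero bar is at −0.044 to −0.046 rad (from the bar and the three posts). The pointer is at about −0.048 rad, with separate fits ranging from −0.040 to −0.053. They agree to within about 0.3°, though the spread of the pointer fits is a little larger than that.
- **Carton:** the last scene picture shows it shut and standing inside the rim of the weighing plate. After I let go, the pointer came back to its earlier reading.
- **Other kitchen things:** the salt shaker, cocoa tin and tumbler look unmoved. The mug was outside that last cropped view, but the arm did not go near it after the first pass.
- **Forces:** the highest reading I saw was about 15 N on the world z axis, while pressing the long flap flat. I read the force only at the end of each move.

No check failed. The one disagreement was in the first wrist picture, where one of the three pointer estimates came out 0.015–0.02 rad off the other two. That picture was taken further off to the side, so I relied on the later ones.

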